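Lock a block in the jig with the knob in its L-shaped slot

TASK

Lock the brass block in the clamping jig: push the upright knob along the long leg of its L-shaped slot to the corner, so that the jaw shoves the block home against the fence, then push the knob sideways to the very end of the short leg, and come clear. Leave the block to the jaw: do not touch it with the robot or lift it, and leave the other things on the bench where they are.

Things in the scene. Friction and masses are not known exactly. Their poses are not given: they have to be found in the camera images.
- jig: The fixed jig: dark steel base 265 x 144 x 10 mm, grey cover plate over its near half (local x -125 to +10, y -72 to +72, top at z 42 mm; screw heads 3 mm high at its corners) with an L-shaped slot 17 mm wide, nest and fence on its far half. Origin on the worktop; local +x runs from cover plate to fence, +y to the left seen along +x, z up.
- slot_start (a point): Where the knob's axis stands with the knob fully back in the long leg, at the cover plate's top: local (-90, +20, 42) mm of the jig. The long leg runs from here along the jig's +x.
- slot_corner (a point): Where the knob's axis stands at the corner of the slot: local (-30, +20, 42) mm. The far edge of the slot stops the pin solidly here. The pin has 1.5 mm of play to each side in the slot. From here the short leg runs along the jig's -y.
- slot_end (a point): Where the knob's axis stands at the solid end of the short leg, the locked place: local (-30, -20, 42) mm, 40 mm from the corner.
- fence_face (a point): Middle of the fence's near face, local (121, 0, 25) mm. The fence is a steel bar 110 mm wide, 16 mm thick, its top at z 40 mm. Two low rails (top at z 17 mm) lead the block to it.
- knob_mid (a point): Middle of the knob's shank, on its axis, 62 mm above the worktop. Dark upright steel knob: flange 28 mm across at z 43 to 47 mm, round shank 20 mm across from z 48 to 74 mm, head 26 mm across up to z 93 mm. It cannot tip or lift out. It slides stiffly and stays where it is left: 3 to 4 N move it with the jaw, up to 8 N with the block, 1.5 to 3 N sideways.
- jaw (a joint): Travel of the jaw and knob along the jig's +x, in m: 0 fully back, 0.060 at the corner of the slot. The steel jaw (70 mm wide, top at z 36 mm) has its far face at local x +28 mm plus this value; at the corner it leaves the block about 1 mm of play to the fence.
- pin (a joint): Travel of the knob across the jig, along its -y, in m: 0 in the middle of the long leg (about 1.5 mm either way is play), 0.040 at the end of the short leg.
- block_mid (a point): The centre of the loose sawn brass block, 32 mm along the jig's x, 75 mm along its y, 25 mm high, 0.3 to 0.6 kg, lying in the nest between jaw and fence on the 10 mm base. Home against the fence, its centre is at local x +105 mm.
- bolt_m12: Bystander: brown bolt with a nut, 22 mm across, 69 mm high, standing to the right of the nest. Origin under its centre.
- angle_piece: Bystander: dark angle iron 45 x 50 x 50 mm to the left of the cover plate. Origin under its centre.
- letter_stamp_3: Bystander: dark square steel stamp 8 x 58 x 8 mm lying loose on the cover plate, roughly along the jig's x, near local (-78, -42) mm. Origin under its centre.
- hex_key: Bystander: black hex key 78 x 29 x 6 mm lying to the left of the nest. Origin under its centre.

How it is judged:
By the outcome, as a careful person would: the job done as asked, in the order asked, and still so for the second after the job is handed in, with the robot touching nothing.
It also fails if it takes over 38 s, if anything falls off the work surface, if the arm or the gripper's body presses on something with over 40 N, if the wrist force passes 120 N, or if a joint passes its speed limit or range.

ROBOT

A 7-joint arm with a two-finger parallel gripper is mounted at the origin on a cart in front of the work surface, level with it; the furniture and walls round the work are solid. World frame = base frame: x ahead of the robot, y to its left, z up, the work surface at z = 0. Lengths are in m, angles in rad, forces in N, time in s.
With the tool pointing down it reaches from about 0.35 to 0.9 m from the base axis. Payload 7.2 kg.
Tool frame: the origin (TCP) lies at the very end of the fingers, on their centre line; the grasp point (between the pads) lies 19 mm behind it; x points along the fingers, z is the direction in which the jaws open and shut, and the axes are right-handed (so a half turn about x gives the same grasp; the last joint's range is limited). The gripper opens to 85 mm and grips with 20 to 120 N. Pads are 22 mm wide; open, the fingers measure 114 mm over their backs; the gripper's body (76 mm by 85 mm) begins 54 mm behind the grasp point. The pads swing forward as they close: fully open they stand 13 mm farther back than shut.
Start: joints at [-1.238, 0.411, -0.013, 1.596, 0.006, 1.134, -0.082], TCP at [0.244, 0.575, 0.231] pointing down, gripper open.
Joint ranges: [-2.95, 2.95], [-0.29, 1.99], [-1.47, 1.44], [0.14, 2.54], [-1.03, 4.17], [0.13, 1.85], [-2.86, 2.86]. Speed limits (rad/s): [2.39, 2.39, 3.01, 3.01, 3.14, 3.14, 3.14].

INTERFACE

Orientations are given as a 3x3 rotation matrix whose columns are the frame's x, y, z axes.
In Python, from cell import read_state, vision, order gives the robot as it stands.
- The arm moves only by the tool jog_arm, never from a script. Its argument "motion" is a list of rows, each a list of 3 entries, a list of its own where there are three numbers: the shift along the tool's x, y, z in units of 25 mm (1.0 is 25 mm), then the turn, a rotation vector about the tool's x, y, z in units of 8 degrees (1.0 is 8 degrees), then the finger opening in mm, from 0 to 85.4. A call has 1 to 5 rows; each row shifts and turns the commanded pose from where the row before left it, along the tool's axes as they then stand; what a row does not reach is not made up. A row lasts 1/10 s, in which the tool goes at most 50 mm and 8.59 degrees, less where a joint would pass 70% of its speed; a pose out of reach is approached as far as the arm can. A call is refused whole if a number of a shift passes 1 or a number of a turn 1, either way. A call with a gripper value outside its range is refused whole. The fingers move at their own pace and stop on an object; the grip force is fixed at half the most. Time passes only in rows, so rows that do not move let the fingers close. It gives the time, the measured TCP pose, the force and the opening at its end, in the units of the state.
- read_state(): the state, without advancing time (a new reading comes with each control period).
- vision.read_camera(name): name is "side" or "top"; returns the picture (480x640x3 uint8, blue, green, red); there is no depth.
- vision.camera_info(name): a dict with "K" (3x3 intrinsics, pixels), "rvec" (rotation vector, rad) and "tvec" (3), from world to camera coordinates, as OpenCV has them. Camera axes: x right, y down, z forward; pixel columns grow to the right and rows downward; lengths in m; the calibration is good to about 2 mm. A picture is of the moment at which its call begins. camera_info takes no time and is no camera call.
- order.close_job(): hands the job in, once; it reports no verdict.
The state is a dict: "time": time; "joint_pos": joint angles; "joint_vel": joint speeds; "joint_torque": joint torques, N m; "position": TCP position; "orientation": TCP orientation; "wrist_force": force on the tool from outside, world axes, zero at the start; "moment": the same for the moment, N m; "gripper_width": finger opening in m.
Only numpy, scipy, OpenCV 4.12 (cv2) and the standard library are available. Lean on these libraries where they do the work, as an engineer would, in place of code of your own. Each camera call takes 0.05 s, during which the arm holds its last target.

## Working session

There is one attempt and no reset: what is moved stays moved. The work goes in short steps, Python scripts to look and compute and a tool call to move; the robot and the scene stay as the last step left them, time stands still between calls to the robot, and variables do not carry over. Pictures are saved under pics/ and viewed, and the job is handed in when it is done.

Besides the shell and the picture viewer there is one more tool, called after "Call:" as a command line: name --argument value ..., lists and objects as JSON in quotes. jog_arm: Moves the arm, as the interface text tells. Its arguments: {"type":"object","properties":{"motion":{"type":"array"}},"required":["motion"]}

```bash
mkdir -p pics; ls
python3 - <<'E'
from cell import read_state, vision, order
import cv2,numpy as np
s=read_state()
for k,v in s.items(): print(k,np.round(v,4).tolist())
for n in("top","side"):
    im=vision.read_camera(n); cv2.imwrite(f"pics/{n}0.png",im)
    print(n,vision.camera_info(n))
E
```

```text
pics
time 0.0
joint_pos [-1.2382, 0.4119, -0.0127, 1.5971, 0.0056, 1.1343, -0.0822]
joint_vel [0.0002, 0.001, 0.0005, -0.0015, 0.0003, 0.0006, -0.0013]
joint_torque [0.0003, -60.0616, 0.682, -29.9415, 0.0137, 0.0106, -0.0]
position [0.2437, 0.575, 0.2305]
orientation [[-0.0005, -0.9208, 0.3901], [-0.0016, 0.3901, 0.9208], [-1.0, -0.0001, -0.0016]]
wrist_force [-0.2308, 1.1689, 0.5552]
moment [-0.0039, 0.0273, -0.0281]
gripper_width 0.0853
top {'K': array([[467.13343472,   0.        , 325.00299881],
       [  0.        , 467.13343472, 242.64420994],
       [  0.        ,   0.        ,   1.        ]]), 'rvec': array([ 2.14517954, -2.04693354,  0.23245075]), 'tvec': array([0.27605671, 0.60476067, 0.80143908])}
side {'K': array([[523.87629165,   0.        , 321.28588262],
       [  0.        , 523.87629165, 242.23782994],
       [  0.        ,   0.        ,   1.        ]]), 'rvec': array([ 1.95671059, -0.06374818,  0.05112492]), 'tvec': array([-0.57518972,  0.168338  ,  0.57090749])}
```

View pics/top0.png

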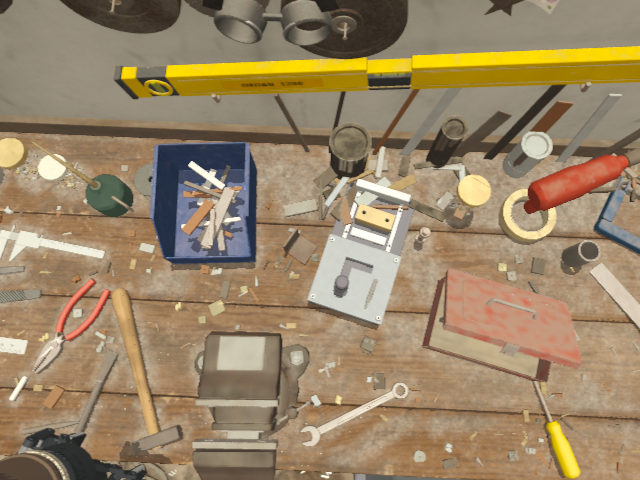

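View pics/side0.png

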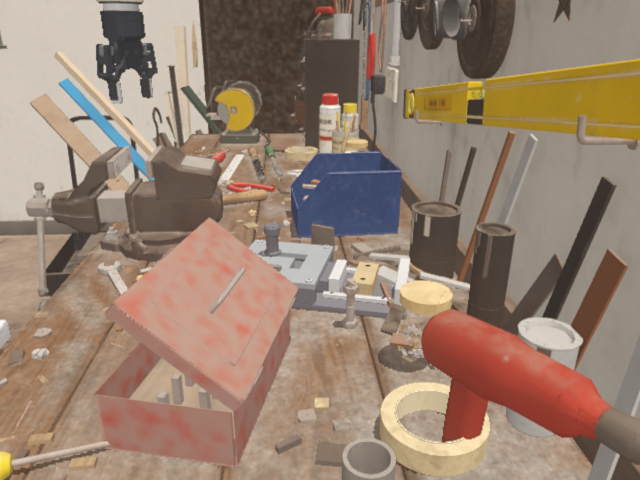

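Run:
```python
import cv2
im=cv2.imread("pics/top0.png"); cv2.imwrite("pics/topc.png",cv2.resize(im[170:335,270:450],None,fx=4.4,fy=3.6*4.4/4.4,interpolation=cv2.INTER_CUBIC)[:600])
im=cv2.imread("pics/side0.png"); cv2.imwrite("pics/sidec.png",cv2.resize(im[200:350,230:430],None,fx=4,fy=4,interpolation=cv2.INTER_CUBIC))
```

```text
(no output)
```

View pics/topc.png

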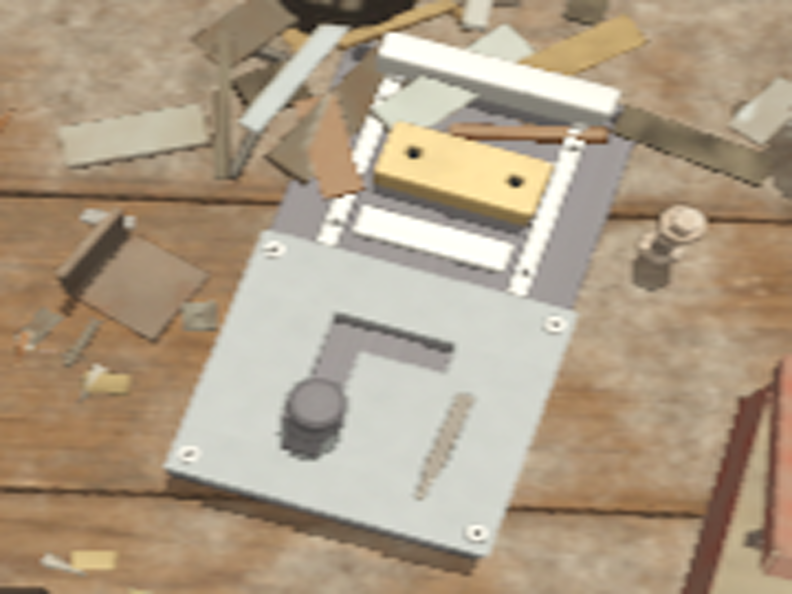

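View pics/sidec.png

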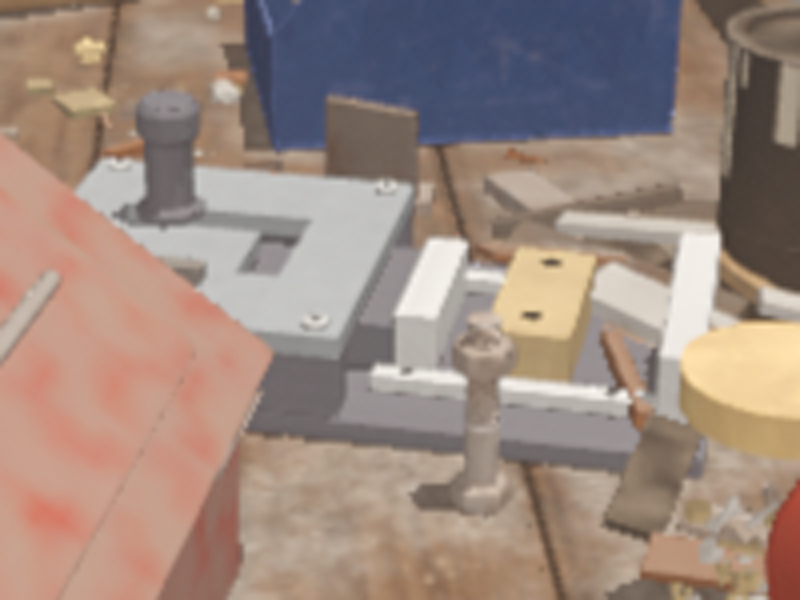

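```bash
cat > h.py <<'E'
import cv2,numpy as np
from cell import vision
def cam(n):
    c=vision.camera_info(n);R=cv2.Rodrigues(c["rvec"])[0];return c["K"],R,np.ravel(c["tvec"]),c
def cast(n,uv,z):
    K,R,t,_=cam(n);uv=np.atleast_2d(uv).astype(float)
    d=(R.T@np.linalg.inv(K)@np.c_[uv,np.ones(len(uv))].T).T;o=-R.T@t
    return o+d*((z-o[2])/d[:,2])[:,None]
def proj(n,P):
    _,_,_,c=cam(n);return cv2.projectPoints(np.atleast_2d(P).astype(float),c["rvec"],c["tvec"],c["K"],None)[0][:,0]
E
python3 - <<'E'
from h import *
im=cv2.imread("pics/top0.png")
guess=np.array([[265,232],[577,312],[487,553],[167,468]])/[4.4,3.6]+[270,170]
m=np.zeros(im.shape[:2],np.uint8)
b,g,r=[im[...,i].astype(int) for i in range(3)]
print(im[300,350],im[250,345],im[260,400])
m=((abs(b-r)<25)&(g>135)&(b>=r-3)).astype(np.uint8)*255
roi=np.zeros_like(m);cv2.fillPoly(roi,[np.int32(guess+(guess-guess.mean(0))*0.08)],255);m&=roi
m=cv2.morphologyEx(m,cv2.MORPH_OPEN,np.ones((3,3)))
c=max(cv2.findContours(m,0,2)[0],key=cv2.contourArea)
h=cv2.convexHull(c);q=cv2.approxPolyDP(h,5,True)[:,0];print(q.tolist(),guess.round(1).tolist())
W=cast("top",guess,.042);print("guess",W.round(4).tolist())
loc=np.array([[10,72],[10,-72],[-125,-72],[-125,72]])/1000.
def fit(loc,W):
    A=loc-loc.mean(0);B=W[:,:2]-W[:,:2].mean(0)
    th=np.arctan2((A[:,0]*B[:,1]-A[:,1]*B[:,0]).sum(),(A*B).sum())
    R=np.array([[np.cos(th),-np.sin(th)],[np.sin(th),np.cos(th)]])
    t=W[:,:2].mean(0)-R@loc.mean(0);return th,t,R,((loc@R.T+t-W[:,:2])*1000).round(1)
th,t,R,e=fit(loc,W);print(th,np.degrees(th),t,e.tolist())
if len(q)==4:
    o=[np.argmin(np.linalg.norm(q-p,axis=1)) for p in guess]
    th,t,R,e=fit(loc,cast("top",q[o]+0.,.042));print("auto",np.degrees(th),t,e.tolist())
# side screw/plate corners for check
sg=np.array([[412,187],[338,357]])/4+[230,200]
print("side corners",cast("side",sg,.042).round(4).tolist())
kt=np.array([[315,400]])/[4.4,3.6]+[270,170];kw=cast("top",kt,.093);print("knobtop",kw,((kw[0,:2]-t)@R*1000))
ks=np.array([[168,105]])/4+[230,200];kw=cast("side",ks,.093);print("knobside",kw,((kw[0,:2]-t)@R*1000))
E
```

```text
[204 213 211] [201 211 208] [172 189 197]Traceback (most recent call last):
  File "<stdin>", line 10, in <module>
ValueError: max() iterable argument is empty
```

```bash
cat > m.py <<'E'
from h import *
im=cv2.imread("pics/top0.png")
guess=np.array([[265,232],[577,312],[487,553],[167,468]])/[4.4,3.6]+[270,170]
b,g,r=[im[...,i].astype(int) for i in range(3)]
m=((abs(b-r)<18)&(g>165)).astype(np.uint8)*255
roi=np.zeros_like(m);cv2.fillPoly(roi,[np.int32(guess+(guess-guess.mean(0))*0.08)],255);m&=roi
m=cv2.morphologyEx(m,cv2.MORPH_OPEN,np.ones((3,3)))
c=max(cv2.findContours(m,0,2)[0],key=cv2.contourArea)
h=cv2.convexHull(c);q=cv2.approxPolyDP(h,5,True)[:,0];print(q.tolist(),guess.round(1).tolist())
W=cast("top",guess,.042);print("guess",W.round(4).tolist())
loc=np.array([[10,72],[10,-72],[-125,-72],[-125,72]])/1000.
def fit(loc,W):
    A=loc-loc.mean(0);B=W[:,:2]-W[:,:2].mean(0)
    th=np.arctan2((A[:,0]*B[:,1]-A[:,1]*B[:,0]).sum(),(A*B).sum())
    R=np.array([[np.cos(th),-np.sin(th)],[np.sin(th),np.cos(th)]])
    t=W[:,:2].mean(0)-R@loc.mean(0);return th,t,R,((loc@R.T+t-W[:,:2])*1000).round(1)
th,t,R,e=fit(loc,W);print(np.degrees(th),t,e.tolist())
if len(q)==4:
    o=[np.argmin(np.linalg.norm(q-p,axis=1)) for p in guess]
    th,t,R,e=fit(loc,cast("top",q[o]+0.,.042));print("auto",np.degrees(th),t,e.tolist())
sg=np.array([[412,187],[338,357]])/4+[230,200]
print("side corners",cast("side",sg,.042).round(4).tolist())
for n,p in(("top",np.array([[315,397]])/[4.4,3.6]+[270,170]),("side",np.array([[168,105]])/4+[230,200])):
    kw=cast(n,p,.093);print("knob",n,kw.round(4),((kw[0,:2]-t)@R*1000).round(1))
for p in((-90,20),(-30,20),(-30,-20)): print(p,(R@(np.array(p)/1000)+t).round(4))
E
python3 m.py
```

```text
[[330, 234], [400, 257], [380, 323], [308, 299]] [[330.2, 234.4], [401.1, 256.7], [380.7, 323.6], [308.0, 300.0]]
guess [[0.6144, 0.2951, 0.042], [0.5769, 0.1577, 0.042], [0.4487, 0.1942, 0.042], [0.486, 0.3312, 0.042]]
-15.493269908255638 [0.58691776 0.22920701] [[1.4, 0.8], [0.4, -0.6], [-1.5, -1.0], [-0.3, 0.8]]
auto -15.777464043779002 [0.58760182 0.22991831] [[1.5, 0.9], [1.5, -2.0], [-2.0, -0.9], [-1.0, 2.0]]
side corners [[0.6158, 0.2902, 0.042], [0.5766, 0.14, 0.042]]
knob top [[0.5184 0.271  0.093 ]] [-77.7  20.7]
knob side [[0.5177 0.2553 0.093 ]] [-74.2   5.4]
(-90, 20) [0.5064 0.2736]
(-30, 20) [0.5642 0.2573]
(-30, -20) [0.5533 0.2188]
```

Run:
```python
from h import *
def tri(a,b):
    Ps=[]
    for n in("top","side"):
        K,R,t,_=cam(n);Ps.append(K@np.c_[R,t])
    X=cv2.triangulatePoints(Ps[0],Ps[1],np.float64(a).reshape(2,1),np.float64(b).reshape(2,1));return (X[:3]/X[3]).ravel().round(4)
print("vise",tri((240,352),(185,160)),tri((208,335),(217,152)))
print("knob top",tri(np.array([315,397])/[4.4,3.6]+[270,170],np.array([168,98])/4+[230,200]))
print("lidtop",tri((450,272),(210,222)))
print("screw TR",tri(np.array([555,324])/[4.4,3.6]+[270,170],np.array([316,320])/4+[230,200]))
print("screw TL",tri(np.array([274,249])/[4.4,3.6]+[270,170],np.array([385,185])/4+[230,200]))
```

```text
vise [0.3736 0.4258 0.1592] [0.4117 0.4826 0.1592]
knob top [0.518  0.2709 0.0903]
lidtop [0.4844 0.0915 0.1683]
screw TR [0.5701 0.1673 0.0428]
screw TL [0.6048 0.2908 0.043 ]
```

Call:
jog_arm --motion '[[[0,-1,-0.46],[0,0,0],46],[[0,-1,-0.46],[0,0,0],46],[[0,-1,-0.46],[0,0,0],46],[[0,-1,-0.46],[0,0,0],46],[[0,-1,-0.46],[0,0,0],46]]'

```text
time: 0.6
position: [0.337, 0.4726, 0.2309]
orientation: [[-0.0, -0.921, 0.39], [-0.001, 0.39, 0.921], [-1.0, 0.0, -0.001]]
wrist_force: [0.0, -0.3, 0.4]
gripper_width: 0.0459
```

Call:
jog_arm --motion '[[[0,-1,-0.46],[0,0,0],46],[[0,-1,-0.46],[0,0,0],46],[[0,-1,-0.46],[0,0,0],46],[[0,-1,-0.46],[0,0,0],46],[[0,-1,-0.46],[0,0,0],46]]'

```text
time: 1.1
position: [0.4297, 0.371, 0.231]
orientation: [[-0.0, -0.921, 0.39], [-0.0, 0.39, 0.921], [-1.0, 0.0, -0.001]]
wrist_force: [0.1, 0.1, 1.3]
gripper_width: 0.0461
```

Call:
jog_arm --motion '[[[0,-1,-0.46],[0,0,0],46],[[0,-1,-0.46],[0,0,0],46],[[0,-1,-0.46],[0,0,0],46],[[0,-1,-0.46],[0,0,0],46],[[0,-0.9,-0.46],[0,0,0],46]]'

```text
time: 1.6
position: [0.5202, 0.27, 0.2309]
orientation: [[-0.001, -0.921, 0.391], [-0.001, 0.391, 0.921], [-1.0, 0.0, -0.001]]
wrist_force: [0.4, -0.1, -0.4]
gripper_width: 0.0456
```

Call:
jog_arm --motion '[[[0,0,0],[1,0,0],46],[[0,0,0],[1,0,0],46],[[0,0,0],[1,0,0],46],[[0,0,0],[1,0,0],46],[[0,0,0],[1,0,0],46]]'

```text
time: 2.1
position: [0.5193, 0.2711, 0.2309]
orientation: [[-0.001, -0.449, 0.893], [-0.0, 0.893, 0.449], [-1.0, -0.0, -0.001]]
wrist_force: [-1.6, -0.6, -1.1]
gripper_width: 0.046
```

Call:
jog_arm --motion '[[[0,0,0],[1,0,0],46],[[0,0,0],[1,0,0],46],[[0,0,0],[1,0,0],46],[[0,0,0],[1,0,0],46],[[0,0,0],[1,0,0],46]]'

```text
time: 2.6
position: [0.5192, 0.2712, 0.2309]
orientation: [[-0.001, 0.23, 0.973], [-0.0, 0.973, -0.23], [-1.0, -0.001, -0.001]]
wrist_force: [0.0, -1.0, 1.0]
gripper_width: 0.0457
```

Call:
jog_arm --motion '[[[0,0,0],[0.3,0,0],46],[[0,0,0],[0,0,0],46],[[0,0,0],[0,0,0],46]]'

```text
time: 2.9
position: [0.5193, 0.2713, 0.231]
orientation: [[-0.0, 0.263, 0.965], [-0.0, 0.965, -0.263], [-1.0, -0.0, -0.0]]
wrist_force: [-0.7, 0.0, -0.4]
gripper_width: 0.046
```

Call:
jog_arm --motion '[[[1,0,0],[0,0,0],46],[[1,0,0],[0,0,0],46],[[1,0,0],[0,0,0],46],[[1,0,0],[0,0,0],46],[[0.7,0,0],[0,0,0],46]]'

```text
time: 3.4
position: [0.5189, 0.271, 0.1121]
orientation: [[-0.001, 0.264, 0.965], [-0.001, 0.965, -0.264], [-1.0, -0.001, -0.001]]
wrist_force: [0.1, 1.2, 0.6]
gripper_width: 0.046
```

Run:
```python
from h import *
im=vision.read_camera("side"); cv2.imwrite("pics/s1.png",cv2.resize(im[120:320,200:430],None,fx=3,fy=3))
im=vision.read_camera("top"); cv2.imwrite("pics/t1.png",cv2.resize(im[170:335,270:450],None,fx=3.6,fy=3.6))
```

```text
(no output)
```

View pics/s1.png

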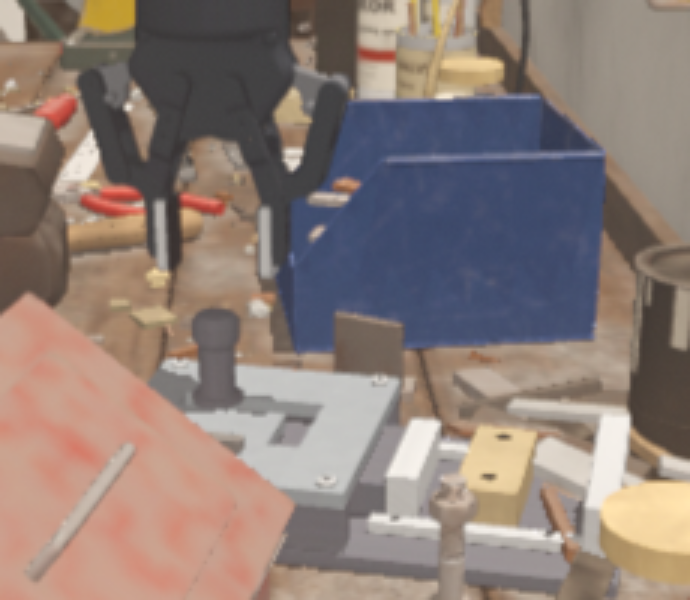

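View pics/t1.png

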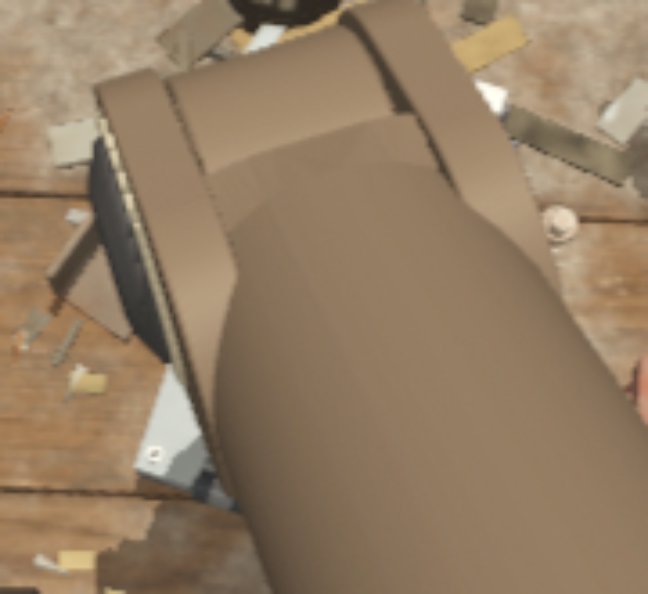

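The side view shows the fingers straddling the knob: fingers at columns 162 and 267, knob at 216. The arm hides the jig in the top view. Next I go down and close on the knob.

Call:
jog_arm --motion '[[[0.8,0,0],[0,0,0],46],[[0.8,0,0],[0,0,0],46],[[0.6,0,0],[0,0,0],46],[[0,0,0],[0,0,0],46]]'

```text
time: 3.9
position: [0.5187, 0.2709, 0.0576]
orientation: [[-0.002, 0.265, 0.964], [-0.001, 0.964, -0.265], [-1.0, -0.002, -0.002]]
wrist_force: [-0.1, -0.8, 0.3]
gripper_width: 0.046
```

Call:
jog_arm --motion '[[[0,0,0],[0,0,0],15],[[0,0,0],[0,0,0],15],[[0,0,0],[0,0,0],15],[[0,0,0],[0,0,0],15]]'

```text
time: 4.3
position: [0.5202, 0.2716, 0.0599]
orientation: [[0.001, 0.265, 0.964], [0.001, 0.964, -0.265], [-1.0, 0.001, 0.001]]
wrist_force: [-1.2, -1.2, 7.0]
gripper_width: 0.0232
```

Call:
jog_arm --motion '[[[0,0,0],[0,0,0],15],[[0,0,0],[0,0,0],15]]'

```text
time: 4.5
position: [0.5201, 0.2716, 0.0599]
orientation: [[0.001, 0.265, 0.964], [0.001, 0.964, -0.265], [-1.0, 0.001, 0.001]]
wrist_force: [-1.6, -0.7, 7.0]
gripper_width: 0.0234
```

Run:
```python
from h import *
im=vision.read_camera("side"); cv2.imwrite("pics/s2.png",cv2.resize(im[170:300,210:380],None,fx=4.4,fy=4.4))
```

```text
(no output)
```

View pics/s2.png

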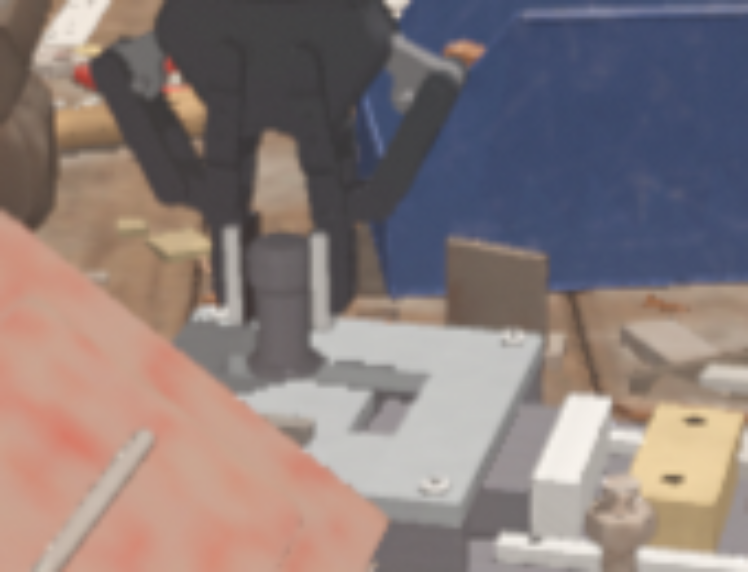

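Run:
```python
from h import *
o=np.array([.5201,.2716,.0599]);z=np.array([.964,-.265,0]);y=np.array([.265,.964,0])
k=np.array([.518,.271,0])
f=lambda P:((proj("side",P)-[210,170])*4.4).round(0).tolist()
print("tcp",f(o),"tips",f([o+z*.0117-y*.011,o-z*.0117-y*.011,o+z*.0117+y*.011,o-z*.0117+y*.011]))
print("knob axis 47,74,93",f([k+[0,0,.047],k+[0,0,.074],k+[0,0,.093]]))
for h in(.047,.074,.093):print(h,f([k+[0,0,h]+z*.013,k+[0,0,h]-z*.013]))
```

```text
tcp [[283.0, 317.0]] tips [[306.0, 331.0], [243.0, 326.0], [322.0, 309.0], [261.0, 304.0]]
knob axis 47,74,93 [[278.0, 351.0], [276.0, 282.0], [274.0, 232.0]]
0.047 [[313.0, 354.0], [244.0, 348.0]]
0.074 [[311.0, 285.0], [241.0, 279.0]]
0.093 [[310.0, 235.0], [239.0, 229.0]]
```

Call:
jog_arm --motion '[[[-0.1,0,0],[0,0,0],15],[[0,0,0.15],[0,0,0],15],[[0,0,0.15],[0,0,0],15],[[0,0,0.15],[0,0,0],15],[[0,0,0.15],[0,0,0],15]]'

```text
time: 5.05
position: [0.5334, 0.2667, 0.0602]
orientation: [[-0.002, 0.265, 0.964], [-0.001, 0.964, -0.265], [-1.0, -0.002, -0.002]]
wrist_force: [-1.9, -1.3, -16.3]
gripper_width: 0.0231
```

Call:
jog_arm --motion '[[[0,0,0.15],[0,0,0],15],[[0,0,0.15],[0,0,0],15],[[0,0,0.15],[0,0,0],15],[[0,0,0.15],[0,0,0],15],[[0,0,0.15],[0,0,0],15]]'

```text
time: 5.55
position: [0.5498, 0.2625, 0.0602]
orientation: [[-0.005, 0.264, 0.964], [-0.001, 0.964, -0.264], [-1.0, -0.002, -0.005]]
wrist_force: [-7.7, 0.3, -12.8]
gripper_width: 0.0235
```

Call:
jog_arm --motion '[[[0.05,0,0.15],[0,0,0],15],[[0,0,0.15],[0,0,0],15],[[0,0,0.1],[0,0,0],15],[[0,0,0.1],[0,0,0],15]]'

```text
time: 5.95
position: [0.5636, 0.2596, 0.0602]
orientation: [[-0.001, 0.264, 0.964], [0.001, 0.964, -0.264], [-1.0, 0.0, -0.002]]
wrist_force: [-6.4, 1.5, -7.6]
gripper_width: 0.0234
```

Call:
jog_arm --motion '[[[0,0,0.1],[0,0,0],15],[[0,0,0.1],[0,0,0],15]]'

```text
time: 6.15
position: [0.5648, 0.2593, 0.06]
orientation: [[-0.008, 0.263, 0.965], [0.001, 0.965, -0.263], [-1.0, -0.001, -0.008]]
wrist_force: [-23.3, 3.2, 5.4]
gripper_width: 0.0237
```

Call:
jog_arm --motion '[[[0,0,0.1],[0,0,0],15],[[0,0,0],[0,0,0],15]]'

```text
time: 6.35
position: [0.5649, 0.2593, 0.06]
orientation: [[-0.012, 0.262, 0.965], [0.001, 0.965, -0.262], [-1.0, -0.002, -0.012]]
wrist_force: [-25.2, 3.1, 6.9]
gripper_width: 0.0235
```

Run:
```python
from h import *
im=vision.read_camera("side"); cv2.imwrite("pics/s3.png",cv2.resize(im[170:300,230:410],None,fx=4.4,fy=4.4))
```

```text
(no output)
```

View pics/s3.png

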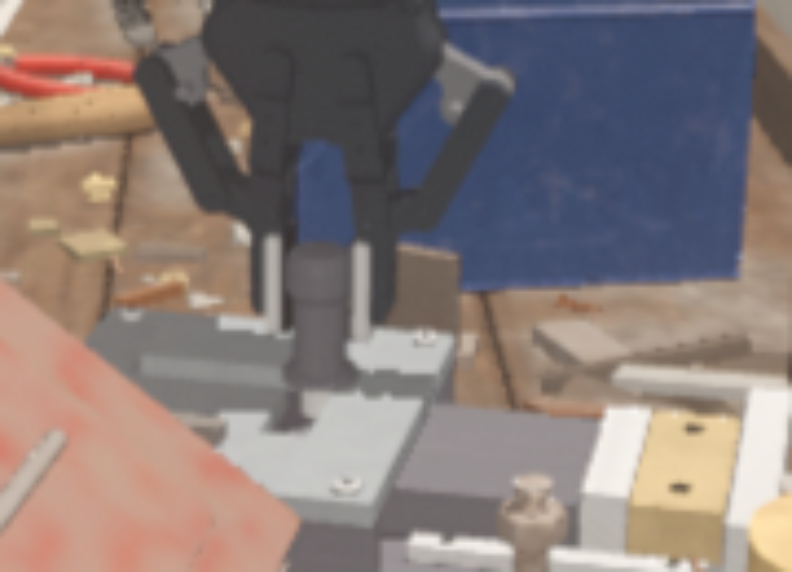

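The side view shows the brass block against the fence, with the jaw (columns 590-640) touching it. The 25 N reaction at the expected position fits the corner stop. Now I relax the forward push and go sideways.

Call:
jog_arm --motion '[[[0,0,-0.15],[0,0,0],15],[[0,-0.15,0],[0,0,0],15],[[0,-0.15,0],[0,0,0],15],[[0,-0.15,0],[0,0,0],15],[[0,-0.15,0],[0,0,0],15]]'

```text
time: 6.9
position: [0.5617, 0.2487, 0.0602]
orientation: [[-0.003, 0.261, 0.965], [0.005, 0.965, -0.261], [-1.0, 0.004, -0.004]]
wrist_force: [-8.8, 11.4, -8.0]
gripper_width: 0.0234
```

Call:
jog_arm --motion '[[[0,-0.15,0],[0,0,0],15],[[0,-0.15,0],[0,0,0],15],[[0,-0.15,0],[0,0,0],15],[[0,-0.15,0],[0,0,0],15],[[0,-0.15,0],[0,0,0],15]]'

```text
time: 7.4
position: [0.5566, 0.2307, 0.0602]
orientation: [[-0.003, 0.261, 0.965], [0.005, 0.965, -0.261], [-1.0, 0.004, -0.004]]
wrist_force: [-8.7, 12.4, -9.2]
gripper_width: 0.0231
```

Call:
jog_arm --motion '[[[0,-0.15,0],[0,0,0],15],[[0,-0.15,0],[0,0,0],15],[[0,-0.1,0],[0,0,0],15],[[0,-0.1,0],[0,0,0],15]]'

```text
time: 7.8
position: [0.5535, 0.2197, 0.0602]
orientation: [[-0.002, 0.261, 0.965], [0.007, 0.965, -0.261], [-1.0, 0.006, -0.004]]
wrist_force: [-5.4, 20.1, -13.8]
gripper_width: 0.0232
```

Call:
jog_arm --motion '[[[0,-0.1,0],[0,0,0],15],[[0,-0.05,0],[0,0,0],15],[[0,0,0],[0,0,0],15]]'

```text
time: 8.1
position: [0.5534, 0.2196, 0.0603]
orientation: [[0.0, 0.259, 0.966], [0.01, 0.966, -0.259], [-1.0, 0.01, -0.002]]
wrist_force: [-3.7, 24.0, -16.3]
gripper_width: 0.0234
```

Call:
jog_arm --motion '[[[0,0.1,0],[0,0,0],15],[[0,0,0],[0,0,0],46],[[0,0,0],[0,0,0],46],[[0,0,0],[0,0,0],46],[[0,0,0],[0,0,0],46]]'

```text
time: 8.6
position: [0.5565, 0.2116, 0.061]
orientation: [[0.002, 0.266, 0.964], [0.0, 0.964, -0.266], [-1.0, 0.001, 0.002]]
wrist_force: [-0.5, 0.3, 0.5]
gripper_width: 0.0461
```

Call:
jog_arm --motion '[[[-0.5,0,0],[0,0,0],46],[[-1,0,0],[0,0,0],46],[[-1,0,0],[0,0,0],46],[[-1,0,0],[0,0,0],46],[[-1,0,0],[0,0,0],46]]'

```text
time: 9.1
position: [0.5555, 0.2119, 0.1747]
orientation: [[0.001, 0.266, 0.964], [0.0, 0.964, -0.266], [-1.0, 0.001, 0.001]]
wrist_force: [0.5, 0.1, 0.2]
gripper_width: 0.0458
```

Call:
jog_arm --motion '[[[-1,0,0],[0,0,0],46],[[-1,0,0],[0,0,0],46],[[0,1,-1],[0,0,0],46],[[0,1,-1],[0,0,0],46],[[0,1,-1],[0,0,0],46]]'

```text
time: 9.6
position: [0.5026, 0.3049, 0.2241]
orientation: [[0.001, 0.267, 0.964], [0.001, 0.964, -0.267], [-1.0, 0.002, 0.001]]
wrist_force: [0.8, 0.4, 0.4]
gripper_width: 0.0455
```

Call:
jog_arm --motion '[[[0,1,-1],[0,0,0],46],[[0,1,-1],[0,0,0],46],[[0,1,-1],[0,0,0],46],[[0,1,-1],[0,0,0],46],[[0,1,-0.5],[0,0,0],46]]'

```text
time: 10.1
position: [0.4255, 0.4566, 0.2239]
orientation: [[-0.0, 0.263, 0.965], [0.001, 0.965, -0.263], [-1.0, 0.001, -0.0]]
wrist_force: [0.9, -0.5, 0.2]
gripper_width: 0.0461
```

Run:
```python
from h import *
im=vision.read_camera("side"); cv2.imwrite("pics/s4.png",cv2.resize(im[190:340,230:430],None,fx=4,fy=4))
im=vision.read_camera("top"); cv2.imwrite("pics/t4f.png",im);cv2.imwrite("pics/t4.png",cv2.resize(im[170:335,270:450],None,fx=3.6,fy=3.6,interpolation=cv2.INTER_CUBIC))
```

```text
(no output)
```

View pics/s4.png

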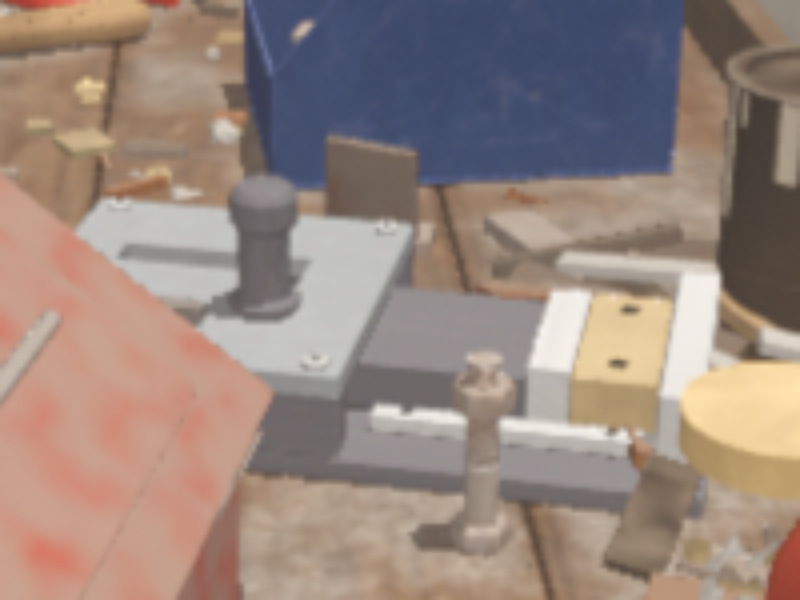

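View pics/t4.png

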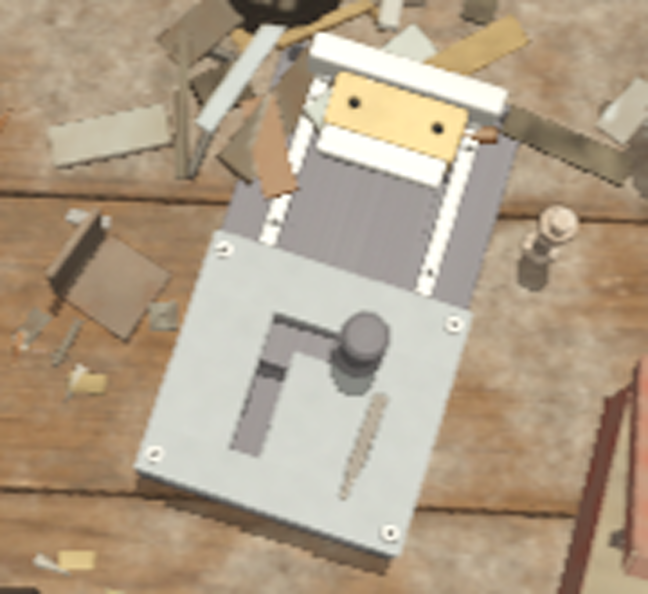

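Run:
```python
from h import *
from cell import read_state
t=np.array([.5872,.2296]);a=np.radians(-15.6);R=np.array([[np.cos(a),-np.sin(a)],[np.sin(a),np.cos(a)]])
w=cast("top",np.array([[364,334]])/3.6+[270,170],.093);print(w.round(4),((w[0,:2]-t)@R*1000).round(1))
for p in([372,398],[345,492]): 
  for n in("0","4f"):pass
d=cv2.absdiff(cv2.imread("pics/top0.png"),cv2.imread("pics/t4f.png")).max(2)
for name,(r0,r1,c0,c1) in dict(stamp=(278,310,362,380),angle=(228,266,282,318),bolt=(225,252,415,435)).items(): print(name,d[r0:r1,c0:c1].max())
s=read_state();print(s["time"],s["wrist_force"].round(1) if hasattr(s["wrist_force"],"round") else s["wrist_force"])
```

```text
[[0.5526 0.2193 0.093 ]] [-30.6 -19.2]
stamp 77
angle 4
bolt 48
10.2 [-0.1  0.9 -0.1]
```

Run:
```python
from h import *
a,b=cv2.imread("pics/top0.png"),cv2.imread("pics/t4f.png")
d=cv2.absdiff(a,b).max(2)
for r0,r1,c0,c1 in((278,310,362,380),(225,252,415,435)):
    y,x=np.where(d[r0:r1,c0:c1]>20);print(len(y),list(zip(x+c0,y+r0))[:25])
cv2.imwrite("pics/cmp.png",cv2.resize(np.hstack([a[225:320,355:440],b[225:320,355:440]]),None,fx=4.5,fy=4.5,interpolation=cv2.INTER_NEAREST))
```

```text
17 [(np.int64(363), np.int64(278)), (np.int64(364), np.int64(278)), (np.int64(365), np.int64(278)), (np.int64(366), np.int64(278)), (np.int64(367), np.int64(278)), (np.int64(368), np.int64(278)), (np.int64(369), np.int64(278)), (np.int64(370), np.int64(278)), (np.int64(371), np.int64(278)), (np.int64(372), np.int64(278)), (np.int64(365), np.int64(279)), (np.int64(366), np.int64(279)), (np.int64(367), np.int64(279)), (np.int64(368), np.int64(279)), (np.int64(369), np.int64(279)), (np.int64(370), np.int64(279)), (np.int64(371), np.int64(279))]
4 [(np.int64(421), np.int64(233)), (np.int64(422), np.int64(233)), (np.int64(419), np.int64(250)), (np.int64(420), np.int64(250))]
```

View pics/cmp.png

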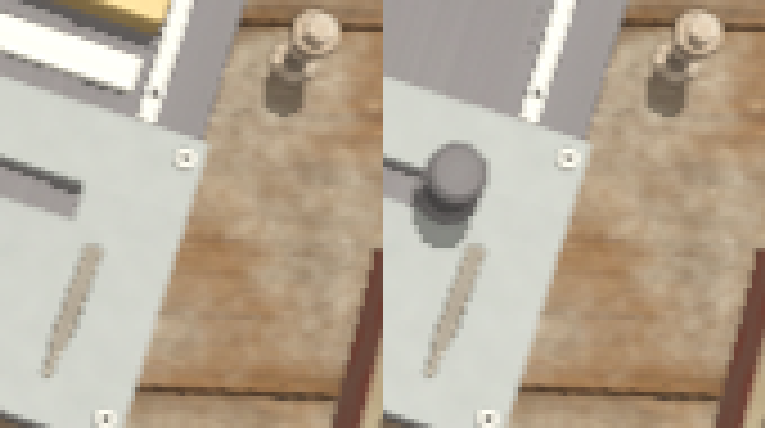

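The before and after crops match: stamp and bolt haven't moved, and the stamp-area pixel differences are just the knob's shadow. The knob stands at the end of the short leg.

```bash
python3 -c "
from cell import order; print(order.close_job())"
```

```text
the job is handed in; nothing more can be done
None
```

The brass block is locked in the jig, and the job is handed in at about 10.2 s. I gripped the knob by its head and pushed it along the long leg to the corner, where it stopped solidly at about 25 N. Then I pushed it sideways about 41 mm until it stopped at about 24 N, opened the fingers, rose and moved clear.

**Final checks**
- **Knob:** it measures at local (-30.6, -19.2) mm, against (-30, -20) for the locked place. That is within the calibration error.
- **Block:** both views show it between the jaw and the fence, against the fence. I judged this by eye, without measuring its position, and the robot never touched it.
- **Bystanders:** the stamp, bolt and angle piece look unmoved in before and after pictures. I did not check the hex key separately, but the tool never went near it.
- **Robot:** the wrist force read about 0 N once clear.

**Readings that disagreed**
- **Knob start:** the knob began about 12 mm forward of the fully back position.
- **Side camera:** used alone, it put the knob about 15 mm off in y because its view is so shallow. The two views together agreed with the top view.
- **Gripper width:** it read 23 mm on the 26 mm head.

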